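Turn over the mixing leaf of a watercolour box

TASK

Lay the paintbox ready for work: with a fingertip, push the half-raised mixing leaf up and over its spine, and press it down until it lies fully flat on the empty lid half, leaving the paint pans uncovered. Only push: do not pinch or lift anything, keep the touch gentle, leave the box where it stands and do not disturb the mug, the jar or the brush. Then take the hand clear.

Things in the scene. Friction and masses are not known exactly. Their poses are not given: they have to be found in the camera images.
- paintbox: Loose white enamelled watercolour box with black rims, 0.9 kg, opened flat on the table: 170 mm along its x, 192 mm along its y, 28 mm high. Origin at the centre of its underside. Its own x axis runs along the spine (between the halves, at y = 0); the half on +y holds twelve paint pans, the half on -y is the empty lid. The walls' rims are at z = 28 mm.
- spine (a point): Middle of the spine: the leaf's hinge axis, along the box's x, 31 mm above the box's underside.
- leaf (a joint): Angle of the mixing leaf, a rigid white plate with a black border, 160 mm along the spine, 4 mm thick, reaching from 4 to 92 mm from the hinge axis (the axis lies in its middle plane). 0 = lying flat over the pans (+y half), pi/2 = upright, pi = lying flat over the empty lid (-y half), where it stops. It starts part-raised over the pans. The hinge is stiff (about 0.09 N m of friction): the leaf stays wherever it is left and does not fall by itself.
- leaf_edge (a point): Middle of the leaf's free edge, 92 mm from the hinge axis, in the leaf's middle plane; turns with the leaf.
- mug: Bystander: white enamel mug with black rim and green handle, 86 mm wide, 83 mm high, empty; the handle reaches 71 mm from its axis along its +y; origin at the centre of its underside.
- jar: Bystander: small closed jar, 60 mm wide, 65 mm high; origin at the centre of its underside.
- brush: Bystander: paint brush lying on the table, 200 mm long along its x, 12 mm high; origin under its middle.

How it is judged:
At the end, for the whole second after the job is handed in: The leaf lies flat on the lid half (hinge within 5 degrees of its stop: above 3.05 rad) and the box stands flat and at rest within 30 mm of where it began (value of joint leaf above 3.05 rad and distance of paintbox from where it was at the start of the episode below 0.03 m and angle between paintbox's own z axis and vertical below 0.05 rad and linear speed of paintbox below 0.02 m/s); the robot touches nothing.
It fails at once if the leaf is pinched or pressed hard (over 25 N on it) (contact force between the fingers and leaf above 25 N).
It fails at once if the paintbox is lifted or tipped (height (world z) of paintbox above 0.012 m or angle between paintbox's own z axis and vertical above 0.12 rad).
It fails at once if the paintbox is shoved along the table (distance of paintbox from where it was at the start of the episode above 0.04 m).
It fails at once if the mug, the jar or the brush is knocked, moved or lifted (over 30 mm) (distance of any of mug, jar, brush from where it was at the start of the episode above 0.03 m).
It also fails if it takes over 40 s, if anything falls off the work surface, if the arm or the gripper's body presses on something with over 40 N, if the wrist force passes 120 N, or if a joint passes its speed limit or range.

ROBOT

A 6-joint arm with a two-finger parallel gripper is mounted at the origin on the work surface. World frame = base frame: x ahead of the robot, y to its left, z up, the work surface at z = 0. Lengths are in m, angles in rad, forces in N, time in s.
With the tool pointing down it reaches from about 0.35 to 0.975 m from the base axis. Payload 4.9 kg.
Tool frame: the origin (TCP) lies at the very end of the fingers, on their centre line; the grasp point (between the pads) lies 19 mm behind it; x points along the fingers, y is the direction in which the jaws open and shut, and the axes are right-handed (so a half turn about x gives the same grasp; the last joint's range is limited). The gripper opens to 85 mm and grips with 20 to 120 N. Pads are 22 mm wide; open, the fingers measure 114 mm over their backs; the gripper's body (76 mm by 85 mm) begins 54 mm behind the grasp point. The pads swing forward as they close: fully open they stand 13 mm farther back than shut.
Start: joints at [-1.324, 0.053, 1.613, -0, 1.476, -0.119], TCP at [0.224, -0.584, 0.231] pointing down, gripper open.
Joint ranges: [-3.01, 3.01], [-1.01, 2.22], [0.06, 2.58], [-1.02, 4.17], [0.09, 2.62], [-3.14, 3.14]. Speed limits (rad/s): [2.57, 2.57, 3.14, 3.14, 3.14, 3.14].

INTERFACE

Orientations are given as a rotation vector (axis times angle).
In Python, from station import ctrl, get_image, calibration, finish_job, search_frame, cut_out, mark_of gives the robot as it stands. The module is installed in compiled form; this text tells all that it offers.
- The arm moves only by the tool arm_command, never from a script. Its argument "plan" is a list that holds one entry, the list of rows, each a list of 7 numbers: the shift along the tool's x, y, z in m, then the turn, a rotation vector about the tool's x, y, z in degrees, then the finger opening in m, from 0 to 0.0854. A call has 1 to 20 rows; each row shifts and turns the pose as measured when the row begins, along the tool's axes as they then stand; what a row does not reach is not made up. A row lasts 1/12 s, in which the tool goes at most 41.7 mm and 7.16 degrees, less where a joint would pass 70% of its speed; a pose out of reach is approached as far as the arm can. A call with a gripper value outside its range is refused whole. The fingers move at their own pace and stop on an object; "squeeze" is the grip in N (left out, the last holds). Time passes only in rows, so rows that do not move let the fingers close. It gives the time, the measured TCP pose, the force and the opening at its end, in the units of the state.
- ctrl.get_obs(): the state, without advancing time (a new reading comes with each control period).
- get_image(name): name is "scene" or "top" or "wrist"; returns the picture (400x640x3 uint8, red, green, blue); there is no depth.
- calibration(name): a dict with "fx", "fy", "cx", "cy" (pixels), "k1" (the pictures are not rectified: a ray, as slopes to the right and down, at radius r is drawn at 1 + k1 r^2 times it, then the intrinsics apply), "cam_to_world" (4x4, takes a point from camera to world coordinates); the wrist camera has in their place "hand_eye" (4x4, takes a point from camera to tool coordinates, whose origin is the TCP and whose axes are the tool frame's). Camera axes: x right, y down, z forward; pixel columns grow to the right and rows downward; lengths in m; the calibration is good to about 2 mm. A picture is of the moment at which its call begins: read the wrist's pose just before it. calibration takes no time and is no camera call.
- finish_job(): hands the job in, once; it reports no verdict.
Trained networks look in the newest picture that a camera, given by its name, has taken for a name from the list of things; names that differ only in an ending like _2 or _b are one class to them, and where a whole thing is asked for, a point or a joint stands for the part that bears it (a point fixed in the world has none). Each returns a list of dicts, best first, with "conf" (0 to 1); they miss things now and then, are a little off and sometimes report something else, mostly with a low value. They report only what shows in the picture. A call takes as long as a camera call.
- search_frame(camera, thing): "at" ([x, y, z] in m, in the coordinates of the camera as it stood for that picture, good to about 4 mm: the middle of the surface that is visible of it).
- cut_out(camera, thing): "mask" (400x640 bool, what is visible of it).
- mark_of(camera, thing): "at" ([x, y, z] in m, in the coordinates of the camera as it stood for that picture, good to about 4 mm: a listed point, or the origin of a listed thing).
The state is a dict: "t": time; "q": joint angles; "dq": joint speeds; "effort": joint torques, N m; "tool_pos": TCP position; "tool_rot": TCP orientation; "contact_force": force on the tool from outside, world axes, zero at the start; "wrist_torque": the same for the moment, N m; "opening": finger opening in m.
Only numpy, scipy, OpenCV 4.12 (cv2) and the standard library are available. Lean on these libraries where they do the work, as an engineer would, in place of code of your own. Each camera call takes 0.05 s, during which the arm holds its last target. There are 200 camera calls.

## Working session

There is one attempt and no reset: what is moved stays moved. The work goes in short steps, Python scripts to look and compute and a tool call to move; the robot and the scene stay as the last step left them, time stands still between calls to the robot, and variables do not carry over. Pictures are saved under pics/ and viewed, about 8 in all and at most 12, crops included, and the job is handed in when it is done.

Besides the shell and the picture viewer there is one more tool, called as name([rows], argument=value, ...), one row to a line, values as JSON. arm_command: Moves the arm, as the interface text tells. Its arguments: {"type":"object","properties":{"plan":{"type":"array","items":{"type":"array","items":{"type":"array","items":{"type":"number"}}}},"squeeze":{"type":"number"}},"required":["plan"]}

```bash
mkdir -p pics
cat > h.py <<'E'
import numpy as np, cv2
from scipy.spatial.transform import Rotation as R
from station import *
def c2w(cam,p):
    c=calibration(cam)
    if 'cam_to_world' in c: M=np.array(c['cam_to_world'])
    else:
        o=ctrl.get_obs(); T=np.eye(4); T[:3,:3]=R.from_rotvec(o['tool_rot']).as_matrix(); T[:3,3]=o['tool_pos']; M=T@np.array(c['hand_eye'])
    return (M@np.r_[p,1])[:3]
def save(cam,n): im=get_image(cam); cv2.imwrite(f'pics/{n}.png',im[:,:,::-1]); return im
E
python3 - <<'E'
from h import *
np.set_printoptions(precision=4,suppress=True)
for cam in('scene','top'):
    save(cam,cam+'0')
    for t in('paintbox','spine','leaf_edge','mug','jar','brush'):
        print(cam,t,[(c2w(cam,d['at']).round(4),round(d['conf'],2)) for d in mark_of(cam,t)[:2]])
o=ctrl.get_obs();print(o)
a=cv2.imread('pics/scene0.png');b=cv2.imread('pics/top0.png');cv2.imwrite('pics/both0.png',cv2.resize(np.vstack([a,b]),(480,600)))
E
```

```text
scene paintbox [(array([ 0.5822, -0.0484, -0.0038]), 0.6)]
scene spine [(array([ 0.5816, -0.047 ,  0.0288]), 0.9)]
scene leaf_edge [(array([0.62  , 0.0299, 0.0693]), 0.87)]
scene mug [(array([ 0.5012, -0.2472, -0.0022]), 0.93)]
scene jar [(array([ 0.7308, -0.1763, -0.0001]), 0.98)]
scene brush [(array([ 0.713,  0.126, -0.002]), 0.5)]
top paintbox [(array([ 0.5826, -0.052 , -0.0011]), 0.79)]
top spine [(array([ 0.5842, -0.0527,  0.029 ]), 0.9)]
top leaf_edge [(array([0.6184, 0.0265, 0.0639]), 0.67)]
top mug [(array([ 0.5028, -0.2484,  0.0026]), 0.84)]
top jar [(array([ 0.7287, -0.1772,  0.0005]), 0.75)]
top brush [(array([ 0.7128,  0.1175, -0.0036]), 0.84)]
{'t': 0.7, 'q': array([-1.324 ,  0.0527,  1.6129, -0.    ,  1.476 , -0.119 ]), 'dq': array([ 0.    , -0.0009,  0.0003, -0.0004,  0.0018,  0.0002]), 'effort': array([ -0.0011, -39.3557, -37.0368,  -0.0003,   0.0005,   0.    ]), 'tool_pos': array([ 0.2235, -0.5836,  0.2313]), 'tool_rot': array([ 2.0218,  0.3739, -2.0219]), 'contact_force': array([-0.247 , -0.3076,  0.037 ]), 'wrist_torque': array([-0.0383, -0.0703, -0.0137]), 'opening': 0.08511375258844804}
```

View pics/both0.png

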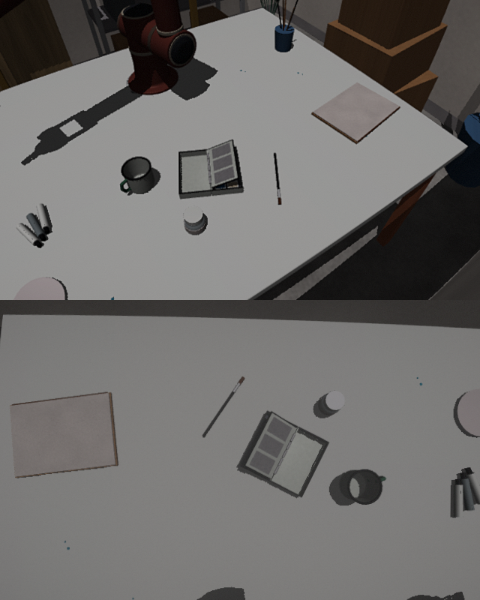

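```bash
cat >> h.py <<'E'
np.set_printoptions(precision=4,suppress=True)
S=np.array([.583,-.050,.031]); a=np.radians(65.5)
u=np.array([np.cos(a),np.sin(a),0]); v=np.array([np.sin(a),-np.cos(a),0]); z=np.array([0,0,1.])
def goal(U,V,Z,tilt,flip=1):
    t=np.radians(tilt); x=-u*np.sin(t)-z*np.cos(t); y=v*flip
    return S*[1,1,0]+u*U+v*V+z*Z, np.c_[x,y,np.cross(x,y)]
def report(U,V,Z,tilt,flip=1):
    o=ctrl.get_obs(); T=R.from_rotvec(o['tool_rot']).as_matrix(); p,G=goal(U,V,Z,tilt,flip)
    d=o['tool_pos']-S*[1,1,0]
    print('t',round(o['t'],2),'U,V,Z now',np.array([d@u,d@v,d[2]]),'F(u,v,z)',np.array([o['contact_force']@u,o['contact_force']@v,o['contact_force'][2]]),'q',o['q'])
    print('shift mm, old axes',1000*T.T@(p-o['tool_pos']),'new axes',1000*G.T@(p-o['tool_pos']),'turn deg',np.degrees(R.from_matrix(T.T@G).as_rotvec()))
E
python3 - <<'E'
from h import *
print(calibration('wrist')['hand_eye']); print(R.from_rotvec(ctrl.get_obs()['tool_rot']).as_matrix())
for f in(1,-1):
  report(.16,0,.23,0,f); report(.16,0,.23,45,f)
E
```

```text
[[ 0.0001 -0.2985  0.9544 -0.1416]
 [ 1.     -0.0009 -0.0004  0.0002]
 [ 0.001   0.9544  0.2985 -0.0773]
 [ 0.      0.      0.      1.    ]]
[[-0.      0.3576 -0.9339]
 [-0.     -0.9339 -0.3576]
 [-1.      0.      0.    ]]
t 0.7 U,V,Z now [-0.6347 -0.1058  0.2313] F(u,v,z) [-0.3823 -0.0972  0.037 ] q [-1.324   0.0527  1.6129 -0.      1.476  -0.119 ]
shift mm, old axes [   1.3061 -482.0224 -640.5829] new axes [   1.3234  105.8019 -794.6685] turn deg [-44.5443   0.0012  -0.0005]
t 0.7 U,V,Z now [-0.6347 -0.1058  0.2313] F(u,v,z) [-0.3823 -0.0972  0.037 ] q [-1.324   0.0527  1.6129 -0.      1.476  -0.119 ]
shift mm, old axes [   1.3061 -482.0224 -640.5829] new axes [-560.9797  105.8019 -562.8512] turn deg [-42.1851 -42.6629  17.4731]
t 0.7 U,V,Z now [-0.6347 -0.1058  0.2313] F(u,v,z) [-0.3823 -0.0972  0.037 ] q [-1.324   0.0527  1.6129 -0.      1.476  -0.119 ]
shift mm, old axes [   1.3061 -482.0224 -640.5829] new axes [   1.3234 -105.8019  794.6685] turn deg [135.4557  -0.0006  -0.0015]
t 0.7 U,V,Z now [-0.6347 -0.1058  0.2313] F(u,v,z) [-0.3823 -0.0972  0.037 ] q [-1.324   0.0527  1.6129 -0.      1.476  -0.119 ]
shift mm, old axes [   1.3061 -482.0224 -640.5829] new axes [-560.9797 -105.8019  562.8512] turn deg [126.8766  21.5235  52.5524]
```

arm_command([
  [[-0.001, -0.012, -0.016, 0, 0, 0, 0], [-0.001, -0.024, -0.032, 0, 0, 0, 0], [-0.001, -0.024, -0.032, 0, 0, 0, 0], [-0.001, -0.024, -0.032, 0, 0, 0, 0], [-0.001, -0.024, -0.032, 0, 0, 0, 0], [-0.001, -0.024, -0.032, 0, 0, 0, 0], [-0.001, -0.024, -0.032, 0, 0, 0, 0], [-0.001, -0.024, -0.032, 0, 0, 0, 0], [-0.001, -0.024, -0.032, 0, 0, 0, 0], [-0.001, -0.024, -0.032, 0, 0, 0, 0], [-0.001, -0.024, -0.032, 0, 0, 0, 0], [-0.001, -0.024, -0.032, 0, 0, 0, 0], [-0.001, -0.024, -0.032, 0, 0, 0, 0], [-0.001, -0.024, -0.032, 0, 0, 0, 0], [-0.001, -0.024, -0.032, 0, 0, 0, 0], [-0.001, -0.024, -0.032, 0, 0, 0, 0], [-0.001, -0.024, -0.032, 0, 0, 0, 0], [-0.001, -0.024, -0.032, 0, 0, 0, 0], [-0.001, -0.024, -0.032, 0, 0, 0, 0], [-0.001, -0.024, -0.032, 0, 0, 0, 0]],
])

```text
t: 2.37
tool_pos: [0.6535, 0.0954, 0.2542]
tool_rot: [2.034, 0.35, -2.017]
contact_force: [-0.2, -1.1, 0.7]
opening: -0.0002
```

arm_command([
  [[0, 0, 0, -6.4, 0, 0, 0], [0, 0, 0, -6.4, 0, 0, 0], [0, 0, 0, -6.4, 0, 0, 0], [0, 0, 0, -6.4, 0, 0, 0], [0, 0, 0, -6.4, 0, 0, 0], [0, 0, 0, -6.4, 0, 0, 0], [0, 0, 0, -6.1, 0, 0, 0]],
])

```text
t: 2.95
tool_pos: [0.6569, 0.1064, 0.2519]
tool_rot: [1.494, 0.987, -1.487]
contact_force: [-0.8, -0.3, 0.5]
opening: 0.0004
```

Run:
```python
from h import *
report(.16,0,.23,0); report(.16,0,.23,45)
save('wrist','w1')
for t in('spine','leaf_edge','paintbox'):
    print(t,[(c2w('wrist',d['at']).round(4),round(d['conf'],2)) for d in mark_of('wrist',t)[:2]])
```

```text
t 2.95 U,V,Z now [0.173  0.0024 0.2519] F(u,v,z) [-0.5457 -0.5805  0.4687] q [ 0.0514  0.1305  1.4957 -0.0059  1.5069  0.4452]
shift mm, old axes [21.9302 -3.0833 12.8686] new axes [21.9391 -2.4172 12.9951] turn deg [ 1.9571  0.0851 -0.586 ]
t 2.95 U,V,Z now [0.173  0.0024 0.2519] F(u,v,z) [-0.5457 -0.5805  0.4687] q [ 0.0514  0.1305  1.4957 -0.0059  1.5069  0.4452]
shift mm, old axes [21.9302 -3.0833 12.8686] new axes [24.7022 -2.4172 -6.3244] turn deg [  1.6252 -44.91    -1.324 ]
spine []
leaf_edge [(array([0.6219, 0.0224, 0.0673]), 0.95)]
paintbox []
```

View pics/w1.png

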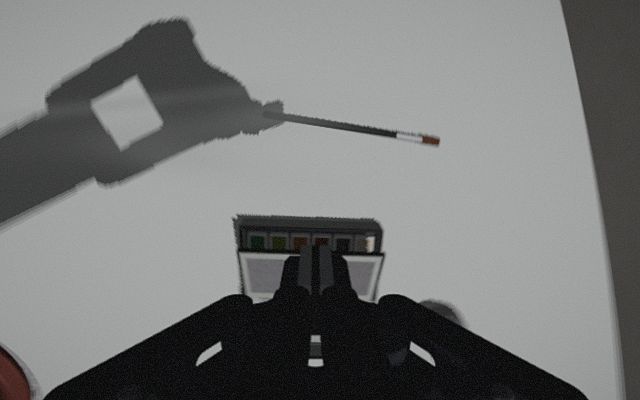

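arm_command([
  [[0, 0, 0, 1, -6.4, -0.5, 0], [0, 0, 0, 0.6, -6.4, -0.5, 0], [0, 0, 0, 0, -6.4, -0.3, 0], [0, 0, 0, 0, -6.4, 0, 0], [0, 0, 0, 0, -6.4, 0, 0], [0, 0, 0, 0, -6.4, 0, 0], [0, 0, 0, 0, -6.4, 0, 0], [0, 0, 0, 0, 0, 0, 0]],
])

```text
t: 3.82
tool_pos: [0.6578, 0.1041, 0.2559]
tool_rot: [0.763, 0.464, -1.914]
contact_force: [0.6, 0.7, -2.0]
opening: 0.0001
```

Run:
```python
from h import *
report(.145,0,.103,45)
```

```text
t 3.82 U,V,Z now [0.1713 0.0042 0.2559] F(u,v,z) [ 0.8975  0.248  -1.9912] q [ 0.2748  0.4937  1.1942 -0.6376  1.9828  0.6357]
shift mm, old axes [123.8519  -4.568  -93.3591] new axes [126.6748  -4.1851 -89.5101] turn deg [-1.5303  1.8137  0.9419]
```

arm_command([
  [[0.01, 0, -0.008, -0.5, 0, 0.3, 0], [0.02, -0.001, -0.015, -0.5, 0, 0.3, 0], [0.02, -0.001, -0.015, -0.5, 0, 0.3, 0], [0.02, -0.001, -0.015, 0, 0, 0, 0], [0.02, -0.001, -0.015, 0, 0, 0, 0], [0.018, 0, -0.013, 0, 0, 0, 0], [0.01, 0, -0.008, 0, 0, 0, 0], [0.005, 0, -0.004, 0, 0, 0, 0], [0, 0, 0, 0, 0, 0, 0]],
])

```text
t: 4.57
tool_pos: [0.6451, 0.0792, 0.0987]
tool_rot: [0.786, 0.482, -1.886]
contact_force: [-0.3, -0.1, 0.6]
opening: -0.0001
```

Run:
```python
from h import *
report(.085,0,.043,45)
save('scene','s2');a=cv2.imread('pics/s2.png');save('wrist','w2');b=cv2.imread('pics/w2.png')
cv2.imwrite('pics/c2.png',np.hstack([cv2.resize(a[160:300,220:360],(400,400),interpolation=cv2.INTER_CUBIC),b[:,140:500]]))
```

```text
t 4.57 U,V,Z now [0.1433 0.0029 0.0987] F(u,v,z) [-0.1881 -0.2522  0.6151] q [ 0.2471  0.5693  1.3563 -0.5986  1.7417  0.7501]
shift mm, old axes [80.6192 -3.0211  1.6383] new axes [80.6168 -2.9273  1.901 ] turn deg [-0.9912  0.2232 -0.0884]
```

View pics/c2.png

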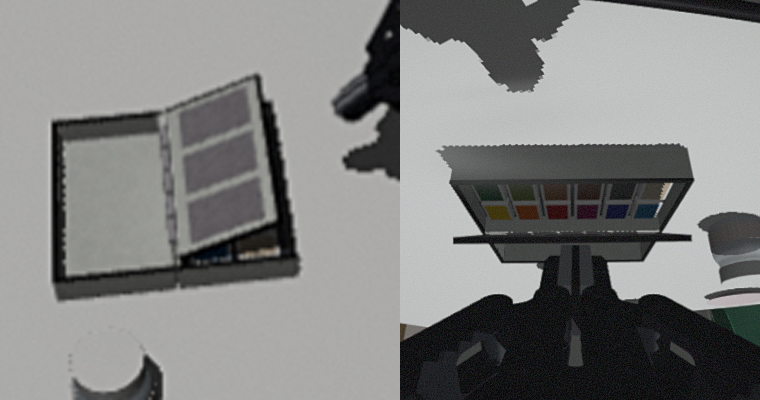

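arm_command([
  [[0.012, -0.001, 0, 0, 0, 0, 0], [0.015, -0.001, 0, 0, 0, 0, 0], [0.012, -0.001, 0, 0, 0, 0, 0], [0.008, 0, 0, 0, 0, 0, 0], [0.006, 0, 0, 0, 0, 0, 0], [0.005, 0, 0, 0, 0, 0, 0], [0.004, 0, 0, 0, 0, 0, 0], [0, 0, 0, 0, 0, 0, 0]],
])

```text
t: 5.33
tool_pos: [0.6267, 0.0375, 0.0579]
tool_rot: [0.8, 0.476, -1.879]
contact_force: [-0.0, -0.6, -0.5]
opening: 0.0001
```

Run:
```python
from h import *
report(.085,0,.043,45)
save('wrist','w3')
print([(c2w('wrist',d['at']).round(4),d['conf']) for d in mark_of('wrist','leaf_edge')])
```

```text
t 5.33 U,V,Z now [0.0977 0.0035 0.0579] F(u,v,z) [-0.5508  0.236  -0.4762] q [ 0.1985  0.5508  1.4575 -0.6156  1.6373  0.7682]
shift mm, old axes [19.5232 -3.7218 -1.3631] new axes [19.5508 -3.5057 -1.5305] turn deg [-1.4305 -0.2262 -0.5279]
[]
```

View pics/w3.png

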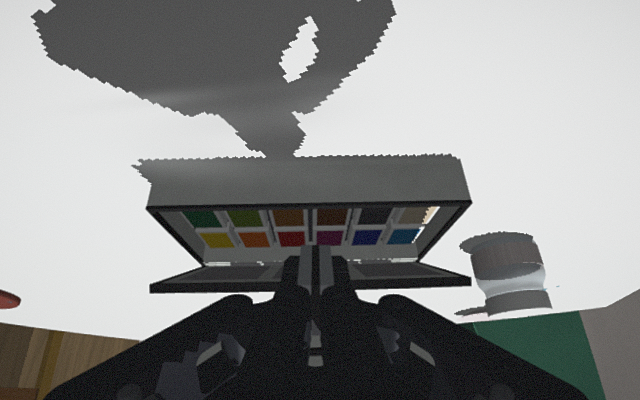

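arm_command([
  [[0.006, -0.001, -0.001, 0, 0, 0, 0], [0.007, -0.001, -0.001, 0, 0, 0, 0], [0.006, -0.001, 0, 0, 0, 0, 0], [0.004, 0, 0, 0, 0, 0, 0], [0, 0, 0, 0, 0, 0, 0]],
])

```text
t: 5.85
tool_pos: [0.6192, 0.0256, 0.0401]
tool_rot: [0.803, 0.475, -1.875]
contact_force: [-0.3, 0.1, -0.6]
opening: -0.0001
```

Run:
```python
from h import *
report(.08,0,.06,45)
```

```text
t 5.85 U,V,Z now [0.0838 0.0016 0.0401] F(u,v,z) [-0.0912 -0.3274 -0.5941] q [ 0.1847  0.5516  1.4906 -0.6219  1.5982  0.7788]
shift mm, old axes [-11.5132  -1.0406  16.7694] new axes [-11.3893  -1.623   16.8077] turn deg [-1.4901 -0.365  -0.7292]
```

arm_command([
  [[-0.002, -0.0005, 0.005, 0, 0, 0, 0], [-0.002, -0.0005, 0.007, 0, 0, 0, 0], [-0.002, -0.0005, 0.007, 0, 0, 0, 0], [-0.002, 0, 0.007, 0, 0, 0, 0], [-0.002, 0, 0.007, 0, 0, 0, 0], [-0.001, 0, 0.006, 0, 0, 0, 0], [0, 0, 0.004, 0, 0, 0, 0], [0, 0, 0, 0, 0, 0, 0]],
])

```text
t: 6.52
tool_pos: [0.6062, 0.0044, 0.0821]
tool_rot: [0.807, 0.477, -1.874]
contact_force: [-0.1, 0.4, -1.3]
opening: 0.0002
```

Run:
```python
from h import *
report(.038,0,.097,20)
save('scene','s4');a=cv2.imread('pics/s4.png');save('wrist','w4');b=cv2.imread('pics/w4.png')
cv2.imwrite('pics/c4.png',np.hstack([cv2.resize(a[160:300,220:360],(400,400),interpolation=cv2.INTER_CUBIC),b[:,140:500]]))
```

```text
t 6.52 U,V,Z now [ 0.0592 -0.0014  0.0821] F(u,v,z) [ 0.3768 -0.2303 -1.3423] q [ 0.158   0.4577  1.5386 -0.6331  1.6186  0.7327]
shift mm, old axes [ 4.2294  2.0561 25.4928] new axes [-6.7388  1.4432 24.9901] turn deg [-1.3166 24.4416 -1.0764]
```

View pics/c4.png

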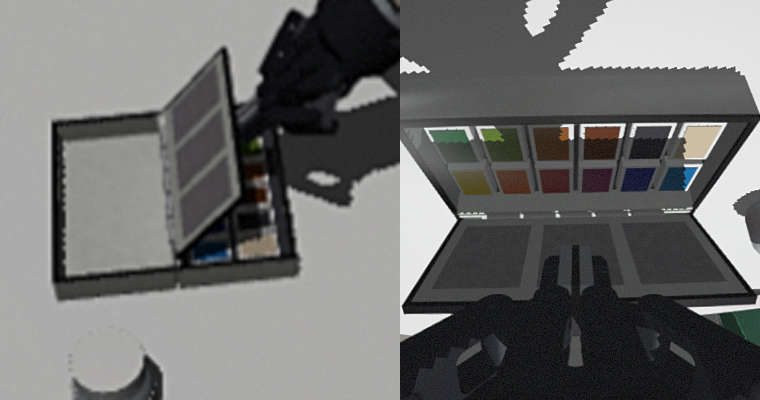

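arm_command([
  [[0, 0, 0.006, 0, 2, 0, 0], [0, 0, 0.007, 0, 4, 0, 0], [0, 0, 0.006, 0, 5, 0, 0], [-0.001, 0, 0.006, 0, 5, 0, 0], [-0.002, 0, 0.005, 0, 5, 0, 0], [-0.002, 0, 0.004, 0, 4, 0, 0], [0, 0, 0, 0, 0, 0, 0]],
])

```text
t: 7.2
tool_pos: [0.5958, -0.0154, 0.1042]
tool_rot: [1.235, 0.76, -1.682]
contact_force: [0.5, -0.6, 0.2]
opening: -0.0001
```

Run:
```python
from h import *
report(.010,0,.108,0)
```

```text
t 7.2 U,V,Z now [ 0.0368 -0.0027  0.1042] F(u,v,z) [-0.3464  0.6906  0.1506] q [-0.0104  0.1865  1.7133 -0.31    1.3623  0.5075]
shift mm, old axes [ 4.9538  2.8698 26.5764] new axes [-3.7579  2.6937 26.79  ] turn deg [-0.4088 18.3867 -1.5103]
```

arm_command([
  [[0.001, 0.0005, 0.006, 0, 2, 0, 0], [0.001, 0.0005, 0.007, 0, 4, 0, 0], [0.001, 0.0005, 0.007, 0, 4, 0, 0], [0, 0.0005, 0.007, 0, 4, 0, 0], [0, 0, 0.007, 0, 4, 0, 0], [0.001, 0, 0.007, 0, 2, 0, 0], [0.001, 0, 0.007, 0, 0, 0, 0], [0.002, 0, 0.006, 0, 0, 0, 0], [0.002, 0, 0.005, 0, 0, 0, 0], [0, 0, 0, 0, 0, 0, 0]],
])

```text
t: 8.03
tool_pos: [0.5725, -0.0678, 0.0998]
tool_rot: [1.546, 0.978, -1.482]
contact_force: [-0.4, 0.1, 0.8]
opening: -0.0001
```

Run:
```python
from h import *
report(-.052,0,.070,0)
save('scene','s5');a=cv2.imread('pics/s5.png');save('wrist','w5');b=cv2.imread('pics/w5.png')
cv2.imwrite('pics/c5.png',np.hstack([cv2.resize(a[160:300,220:360],(400,400),interpolation=cv2.INTER_CUBIC),b[:,140:500]]))
```

```text
t 8.03 U,V,Z now [-0.0205 -0.0022  0.0998] F(u,v,z) [-0.0315 -0.4048  0.8243] q [-0.2596  0.0385  1.8565  0.0278  1.223   0.1551]
shift mm, old axes [28.8912  1.4962 32.3722] new axes [29.8043  2.1766 31.4939] turn deg [ 0.2102 -1.7013 -1.0995]
```

View pics/c5.png

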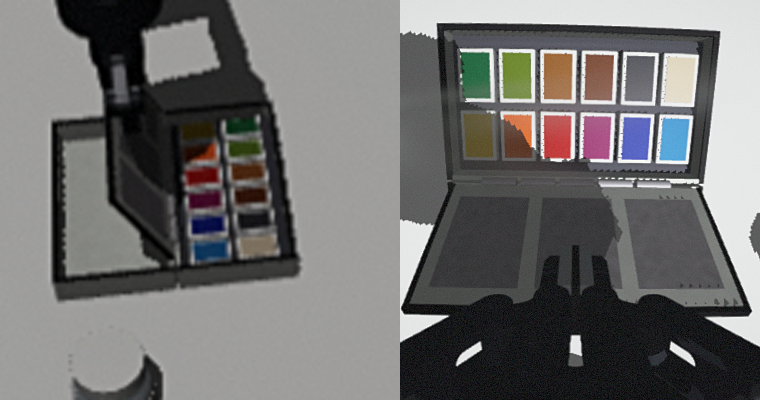

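arm_command([
  [[0.004, 0.0005, 0.006, 0, -0.5, 0, 0], [0.004, 0.0005, 0.007, 0, -0.5, 0, 0], [0.005, 0.0005, 0.007, 0, -0.5, 0, 0], [0.006, 0, 0.007, 0, 0, 0, 0], [0.007, 0, 0.006, 0, 0, 0, 0], [0.007, 0, 0.005, 0, 0, 0, 0], [0.006, 0, 0.003, 0, 0, 0, 0], [0.005, 0, 0.002, 0, 0, 0, 0], [0, 0, 0, 0, 0, 0, 0]],
])

```text
t: 8.88
tool_pos: [0.5556, -0.1095, 0.0498]
tool_rot: [1.518, 0.964, -1.5]
contact_force: [-0.3, -0.1, 0.4]
opening: -0.0004
```

Run:
```python
from h import *
report(-.065,0,.045,0)
```

```text
t 8.88 U,V,Z now [-0.0655 -0.0003  0.0498] F(u,v,z) [-0.2612 -0.264   0.4358] q [-0.3255  0.0872  1.8988 -0.0012  1.1384  0.0963]
shift mm, old axes [ 4.7797  0.179  -0.4937] new axes [ 4.7755  0.2584 -0.4982] turn deg [ 0.363  -0.0377 -0.9909]
```

arm_command([
  [[0.005, 0, 0, 0, 0, 0, 0], [0.005, 0, 0, 0, 0, 0, 0], [0.003, 0, 0, 0, 0, 0, 0], [0.002, 0, 0, 0, 0, 0, 0], [0, 0, 0, 0, 0, 0, 0]],
])

```text
t: 9.3
tool_pos: [0.5559, -0.1103, 0.0332]
tool_rot: [1.517, 0.964, -1.5]
contact_force: [-0.1, -0.5, -0.1]
opening: 0.0002
```

arm_command([
  [[0.0015, 0, 0, 0, 0, 0, 0]],
])

```text
t: 9.38
tool_pos: [0.5562, -0.1103, 0.0328]
tool_rot: [1.516, 0.964, -1.5]
contact_force: [-7.4, 1.1, 17.1]
opening: -0.0002
```

arm_command([
  [[0.0015, 0, 0, 0, 0, 0, 0]],
])

```text
t: 9.47
tool_pos: [0.5562, -0.1103, 0.0329]
tool_rot: [1.515, 0.965, -1.501]
contact_force: [-6.9, 1.4, 12.9]
opening: -0.0002
```

arm_command([
  [[-0.004, 0, 0, 0, 0, 0, 0], [-0.01, 0, 0, 0, 0, 0, 0], [-0.02, 0, 0, 0, 0, 0, 0], [-0.03, 0, 0, 0, 0, 0, 0], [-0.03, 0, 0, 0, 0, 0, 0], [-0.03, 0, 0, 0, 0, 0, 0], [-0.03, 0, 0, 0, 0, 0, 0], [-0.02, 0, 0, 0, 0, 0, 0], [-0.01, 0, 0, 0, 0, 0, 0], [0, 0, 0, 0, 0, 0, 0]],
])

```text
t: 10.3
tool_pos: [0.5533, -0.1072, 0.2299]
tool_rot: [1.516, 0.965, -1.498]
contact_force: [0.4, -0.5, 0.4]
opening: -0.0001
```

Run:
```python
from h import *
report(-.065,0,.2,0)
save('scene','s6');a=cv2.imread('pics/s6.png');
for cam in('scene','top','wrist'):
    if cam!='scene': save(cam,cam+'6')
    for t in('paintbox','spine','leaf_edge','mug','jar','brush'):
        print(cam,t,[(c2w(cam,d['at']).round(4),round(d['conf'],2)) for d in mark_of(cam,t)[:1]])
b=cv2.imread('pics/wrist6.png')
cv2.imwrite('pics/c6.png',np.hstack([cv2.resize(a[160:300,220:360],(400,400),interpolation=cv2.INTER_CUBIC),b[:,140:500]]))
```

```text
t 10.3 U,V,Z now [-0.0644 -0.0033  0.2299] F(u,v,z) [-0.2484  0.5902  0.3702] q [-0.3226 -0.1047  1.7698 -0.0018  1.4581  0.0962]
shift mm, old axes [29.9577  2.7475  0.6377] new axes [29.9017  3.3064  0.6083] turn deg [ 0.5147 -0.0044 -1.0592]
scene paintbox [(array([ 0.582 , -0.0472, -0.0022]), 0.69)]
scene spine [(array([ 0.5812, -0.0466,  0.0328]), 0.8)]
scene leaf_edge [(array([ 0.5441, -0.1288,  0.0301]), 0.86)]
scene mug [(array([ 0.5025, -0.247 , -0.0052]), 0.87)]
scene jar [(array([ 0.728 , -0.1758,  0.0002]), 0.78)]
scene brush [(array([ 0.7142,  0.1254, -0.0007]), 0.6)]
top paintbox [(array([ 0.5808, -0.0519, -0.0034]), 0.83)]
top spine [(array([ 0.5851, -0.0515,  0.0286]), 0.75)]
top leaf_edge []
top mug []
top jar [(array([ 0.7283, -0.1818, -0.0024]), 0.65)]
top brush [(array([ 0.7115,  0.119 , -0.0012]), 0.76)]
wrist paintbox [(array([ 0.5846, -0.0506, -0.0014]), 0.57)]
wrist spine [(array([ 0.5878, -0.0486,  0.0278]), 0.72)]
wrist leaf_edge [(array([ 0.5462, -0.137 ,  0.0287]), 0.61)]
wrist mug []
wrist jar [(array([ 0.7283, -0.1738, -0.0045]), 0.64)]
wrist brush []
```

View pics/c6.png

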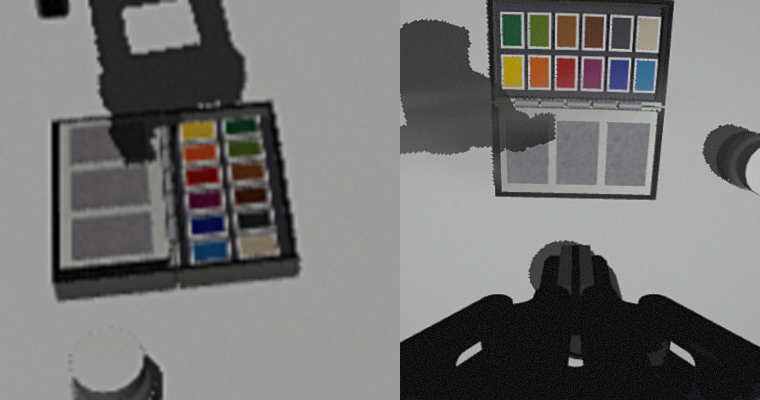

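The leaf lies flat over the lid (left half in the scene crop), the pans are bare, the box has not moved and the hand is 0.2 m above it.

```bash
python3 -c "
from station import finish_job; print(finish_job())"
```

```text
the job is handed in; nothing more can be done
None
```

The mixing leaf now lies flat on the empty lid half, the paint pans are uncovered, and the job is handed in. I slid the closed fingertips under the leaf's free edge and pushed it up and over the spine. I then pressed it straight down until it stopped and lifted the hand clear, finishing at about 10 s.

**Leaf:** the tool stopped at z = 32.8 mm, where the top of a flat leaf should be (33 mm). The free edge was then found at z of about 29–30 mm on the lid side, and the last picture shows the leaf lying flat.

**Box and bystanders:** the box and jar, and the brush in the scene and top views, were found within about 5 mm of where they started. That is within the detection error.

**Force:** the push over the spine stayed at about 1 N. The final press read about 17 N vertically and 19 N in total, under the 25 N limit but firmer than I intended. Forces were only read at the end of each move, so a brief higher peak could have gone unseen.

**Missed detections:** in the final check, the mug was found only in the scene view (about 1 mm from its start), not in the top or wrist views. The top view also missed the leaf edge, and the wrist view missed the brush.

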